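# Nip a speed controller in a sloping work holder by feel

### The arm

A 6-joint arm with a two-finger parallel gripper is mounted at the origin on the work surface. World frame = base frame: x ahead of the robot, y to its left, z up, the work surface at z = 0. Lengths are in m, angles in rad, forces in N, time in s.
With the tool pointing down it reaches from about 0.325 to 0.775 m from the base axis. Payload 9.3 kg.
Tool frame: the origin (TCP) lies midway between the tips of the shut fingers; the grasp point (between the pads) lies 19 mm behind it; z points along the fingers, y is the line along which they close (so a half turn about z gives the same grasp; the last joint's range is limited). The gripper opens to 85 mm and grips with 20 to 120 N. Pads are 22 mm wide; open, the fingers measure 114 mm over their backs; the gripper's body (76 mm by 85 mm) begins 54 mm behind the grasp point. The pads swing forward as they close: fully open they stand 13 mm farther back than shut.
Start: joints at [-1.293, 0.259, 0.021, 1.334, 0, 1.418], TCP at [0.23, -0.5, 0.231] pointing down, gripper open.
Joint ranges: [-3.04, 3.04], [-0.91, 1.82], [-1.04, 1.36], [-1.92, 1.95], [-1.52, 1.45], [-3.14, 3.14]. Speed limits (rad/s): [2.22, 2.22, 2.79, 3.14, 3.14, 3.14].

### API

Orientations are given as a unit quaternion [x, y, z, w].
In Python, from bench import r, vision gives the robot as it stands.
- The arm moves only by the tool play_rows, never from a script. Its argument "moves" is a list of rows, each a list of 2 entries, a list of its own where there are three numbers: the shift along the tool's x, y, z in m, then the turn, a rotation vector about the tool's x, y, z in degrees. A call has exactly 8 rows; each row is the pose to reach, as a shift and turn from the pose commanded when the call began, along the tool's axes at that moment; what a row does not reach only later rows make up. A row lasts 1/8 s, in which the tool goes at most 62.5 mm and 10.7 degrees, less where a joint would pass 70% of its speed; a pose out of reach is approached as far as the arm can. A call with a gripper value outside its range is refused whole. "jaw" is the finger opening in m, from 0 to 0.0854, set as the call begins (left out, the last holds). The fingers move at their own pace and stop on an object; "squeeze" is the grip in N (left out, the last holds). Time passes only in rows, so rows that repeat a pose let the fingers close, or fill a call up. It gives the time, the measured TCP pose, the force, the opening and the grip force at its end, in the units of the state.
- r.state(): the state, without advancing time (a new reading comes with each control period).
- vision.snapshot(name): name is "scene" or "top"; returns the picture (480x640x3 uint8, blue, green, red); there is no depth.
- vision.get_calibration(name): a dict with "K" (3x3 intrinsics, pixels), "k1" (the pictures are not rectified: a ray, as slopes to the right and down, at radius r is drawn at 1 + k1 r^2 times it, then the intrinsics apply), "xyz" and "attitude" of the camera in the world. Camera axes: x right, y down, z forward; pixel columns grow to the right and rows downward; lengths in m; the calibration is good to about 2 mm. A picture is of the moment at which its call begins. get_calibration takes no time and is no camera call.
- r.close_job(): hands the job in; it is judged then, once.
The state is a dict: "time_s": time; "joint_pos": joint angles; "qvel": joint speeds; "effort": joint torques, N m; "eef_pos": TCP position; "orientation": TCP orientation; "wrist_force": force on the tool from outside, world axes, zero at the start; "wrist_torque": the same for the moment, N m; "width": opening from 0.0 (shut) to 1.0 (fully open); "finger_force": force on a finger pad.
Only numpy, scipy, OpenCV 4.12 (cv2) and the standard library are available. Lean on these libraries where they do the work, as an engineer would, in place of code of your own. Each camera call takes 0.05 s, during which the arm holds its last target. There are 200 camera calls.

### The job

Put the speed controller (the small board with the finned heat sink) into the sloping work holder so that its tabs can be soldered: lay it down flat on the two rods, lengthways up the slope between the jaws with the heat sink up, keeping hold of it until it lies there rather than dropping it in. Then slide the upper carriage down by its knob until you feel its sprung jaw nip the controller against the lower jaw and give about half-way, not so hard that it bottoms and crushes the board, and let go. Leave the other parts on the bench where they are.

Things in the scene. Friction and masses are not known exactly. Their poses are not given: they have to be found in the camera images.
- controller: Speed controller: thin dark board 80 x 36 x 3 mm, three copper tabs on each end, and on it a bare aluminium heat sink 66 x 36 x 15 mm, fins lengthways; 18 mm thick in all, 110 to 175 g. The only finned part. Origin: centre of its underside; x along the 80 mm, y across the 36 mm, z out of the heat sink. Starts flat on the bench, left or right of the holder. Its ends are alike: either may go uphill.
- holder: The work holder, fixed to the bench: a dark cast base plate 200 x 116 x 14 mm carrying a head that slopes at 30 degrees, low end at its -x (towards the robot), high end at +x. Origin: centre of the base's underside, z up. Its top parts are at most 175 mm above the bench.
- bed: The sloping head: two 10 mm steel rods, 18 mm apart, up the slope; beside them is free room for fingers. Origin: on the fixed jaw's face, midway across, level with the rod tops, 50 mm above the bench; x up the slope, y across, z square off the bed (30 degrees from vertical). The nipped controller's origin is near x = 40 mm, y = z = 0. The end block at x = 198 to 210 mm is below the rod tops.
- fixed_jaw: The lower jaw: a fixed steel block 44 mm wide across the low end of the rods, 11 mm above the rod tops. Origin and axes as the bed's: its face is the plane x = 0 and looks up the slope.
- carriage: The block that slides on the rods, 44 mm wide, from 4.5 to 42 mm up the slope of its origin (midway across, level with the rod tops, axes as the bed's), top 12 mm above the rods. Its origin starts 104 to 142 mm up the slope from the fixed jaw's face and slides between 20 and 150 mm. A drag brake holds it where it is left; about 11 N moves it down the slope, 13 N up.
- jaw: The carriage's sprung jaw: a steel plate 6 mm thick, 44 mm wide, 11 mm above the rods, its face (looking down the slope) 5 mm down the slope from its origin. Origin: the carriage's while it is out; it gives up to 3.5 mm up the slope on a spring of 4 N/mm (0.8 N at first touch). Half-way in is about 8 N on the controller; 3.5 to 11.5 N is a good nip, 15 N bottoms it and 30 N crushes.
- knob (a point): Centre of the top of the black round knob on the carriage, 22 mm in diameter, 28 mm tall, square to the bed; 24 mm up the slope from the carriage's origin, 40 mm above the rod tops. Pinch it or push it from uphill. With the brake's drag, the total push is about 11 N while the carriage slides freely and 19 N along the slope when the sprung jaw is half-way in.
- sender: Bystander: a plain smooth aluminium box 40 x 30 x 13 mm with a flat black lid and a brass stub on one end, no fins. Origin: centre of its underside.
- motor: Bystander: a small round motor, 28 mm in diameter, 38 mm tall with its shaft, upright. Origin: centre of its underside.
- gps: Bystander: a black square puck 38 x 38 x 10 mm with a white ceramic tile on top, 15 mm tall in all. Origin: centre of its underside.
- propeller: Bystander: a black three-bladed propeller 128 mm across, 8 mm tall, lying flat left of and beyond the holder. Origin: centre of its underside.
Things that resemble listed ones, but are neither listed nor needed, are in the scene too. Leave any blue, red or turquoise look-alike of the controller alone.

How it is judged:
On the way, in this order (a step that is already met when the one before it is completed fails the run):
1. the controller is laid flat on the rods between the jaws, heat sink up, while the fingers still hold it (contact force between the fingers and controller above 0.5 N and angle between the z axis of controller and the z axis of bed, either way round below 0.15 rad and angle between the x axis of controller and the x axis of bed, either way round below 0.2 rad and z of controller in the frame of bed between -0.004 and 0.005 m and y of controller in the frame of bed between -0.012 and 0.012 m and x of controller in the frame of bed between 0.037 and 0.11 m), for 0.1 s.
2. the upper jaw nips the controller against the fixed jaw (contact force between each of jaw, fixed_jaw and controller above 2 N and contact force between the fingers and controller below 0.2 N), for 0.2 s.
At the end, for the whole second after the job is handed in: The controller lies flat on the rods (3 mm, 0.08 rad), heat sink up, lengthways up the slope (0.1 rad), within 12 mm of the jaws' middle, at rest; after letting go the sprung jaw is about half-way in, nipping it with 3.5 to 11.5 N against the fixed jaw (2 N or more there) (contact force between jaw and controller between 3.5 and 11.5 N and contact force between fixed_jaw and controller above 2 N and angle between the z axis of controller and the z axis of bed, either way round below 0.08 rad and angle between the x axis of controller and the x axis of bed, either way round below 0.1 rad and z of controller in the frame of bed between -0.003 and 0.003 m and y of controller in the frame of bed between -0.012 and 0.012 m and linear speed of controller below 0.01 m/s); the robot touches nothing.
It fails at once if the controller is crushed: more than 30 N between it and a jaw (contact force between any of jaw, fixed_jaw and controller above 30 N).
It fails at once if a bystander is moved by more than 30 mm (distance of any of sender, motor, gps, propeller from where it was at the start of the episode above 0.03 m).
It also fails if it takes over 53 s, if anything falls off the work surface, if the arm or the gripper's body presses on something with over 40 N, if the wrist force passes 120 N, or if a joint passes its speed limit or range.

## Working session

There is one attempt and no reset: what is moved stays moved. The work goes in short steps, Python scripts to look and compute and a tool call to move; the robot and the scene stay as the last step left them, time stands still between calls to the robot, and variables do not carry over. Pictures are saved under pics/ and viewed, at most 10 in all, crops included, and the job is handed in when it is done.

Besides the shell and the picture viewer there is one more tool, called as name(argument=value, ...) on one line, values as JSON. play_rows: Moves the arm, as the interface text tells. Its arguments: {"type":"object","properties":{"moves":{"type":"array"},"jaw":{"type":"number"},"squeeze":{"type":"number"}},"required":["moves"]}

```bash
mkdir -p pics
python3 - <<'E'
from bench import r, vision
import cv2
for n in("scene","top"):
    cv2.imwrite(f"pics/{n}0.png",vision.snapshot(n)); print(vision.get_calibration(n))
print(r.state())
E
```

```text
{'K': array([[457.31702602,   0.        , 317.86993135],
       [  0.        , 457.31702602, 238.32716499],
       [  0.        ,   0.        ,   1.        ]]), 'k1': -0.1185397630123407, 'xyz': array([1.00593737, 0.30911615, 1.05625947]), 'attitude': array([ 0.40291793,  0.87331657, -0.24817008, -0.11570188])}
{'K': array([[464.26077831,   0.        , 316.21634211],
       [  0.        , 464.26077831, 239.94876402],
       [  0.        ,   0.        ,   1.        ]]), 'k1': -0.0774274452884296, 'xyz': array([ 0.40043193, -0.04473339,  0.99273973]), 'attitude': array([ 0.71159154, -0.69779082,  0.06768639, -0.04630333])}
{'time_s': 0.1, 'joint_pos': array([-1.29262243e+00,  2.59130014e-01,  2.08691258e-02,  1.33368755e+00,
        3.96998102e-05,  1.41817064e+00]), 'qvel': array([ 7.77774314e-05, -3.57158927e-03,  2.86618504e-03, -2.32033445e-03,
        4.36250556e-05,  1.03301103e-04]), 'effort': array([ 5.59235472e-03, -5.56693697e+01,  3.45069444e+01,  1.16087962e-02,
       -8.83513030e-05,  1.34786134e-06]), 'eef_pos': array([ 0.22960811, -0.49952595,  0.2307422 ]), 'orientation': array([ 9.76890862e-01,  2.13737951e-01, -1.63267428e-05, -5.76164875e-04]), 'wrist_force': array([-0.05483079, -0.38706393,  0.30540819]), 'wrist_torque': array([-0.04221039, -0.02495254, -0.03275917]), 'finger_force': 0.0, 'width': 1.0014366374219728}
```

View pics/scene0.png

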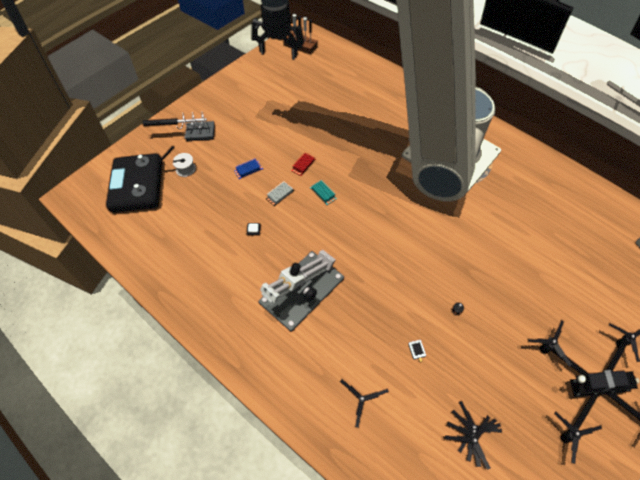

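View pics/top0.png

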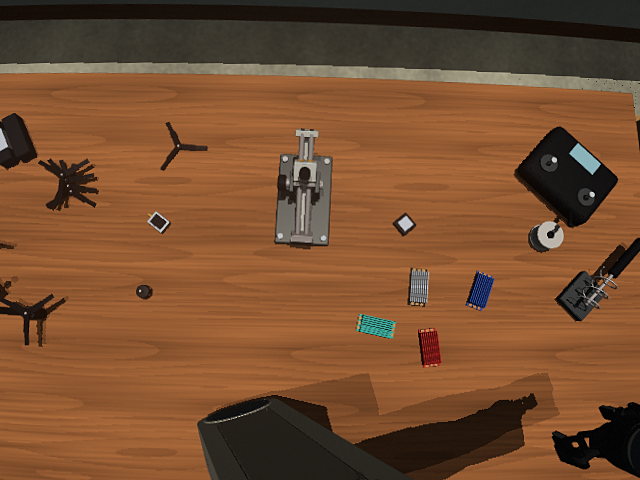

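The top view shows the finned controller at about (419,287), with its look-alikes around it. The holder runs from (303,240), the low end, to (308,132), with the knob near (305,174). I'll enlarge both.

```bash
python3 - <<'E'
import cv2,numpy as np
t=cv2.imread("pics/top0.png")
a=cv2.resize(t[262:312,394:444],None,fx=8,fy=8,interpolation=cv2.INTER_CUBIC)  # 400x400
b=cv2.resize(t[125:250,270:340],None,fx=4.8,fy=4.8,interpolation=cv2.INTER_CUBIC) # 336x600
c=np.zeros((600,750,3),np.uint8);c[:400,:400]=a;c[:b.shape[0],410:410+b.shape[1]]=b
cv2.imwrite("pics/crop0.png",c)
s=cv2.imread("pics/scene0.png")
d=cv2.resize(s[240:335,250:350],None,fx=6,fy=6,interpolation=cv2.INTER_CUBIC)
cv2.imwrite("pics/crop1.png",d)
E
cat > geo.py <<'E'
import numpy as np, cv2
from bench import r, vision
from scipy.spatial.transform import Rotation as R
def ray(n,uv):
    c=vision.get_calibration(n);K=c["K"];d=(np.array(uv,float)-K[:2,2])/K[0,0]
    p=d.copy()
    for _ in range(20): p=d/(1+c["k1"]*(p@p))
    return c["xyz"],R.from_quat(c["attitude"]).apply([*p,1])
def at_z(n,uv,z):
    o,d=ray(n,uv); return o+d*(z-o[2])/d[2]
def proj(n,P):
    c=vision.get_calibration(n);q=R.from_quat(c["attitude"]).inv().apply(np.array(P)-c["xyz"]);p=q[:2]/q[2]
    return p*(1+c["k1"]*(p@p))*c["K"][0,0]+c["K"][:2,2]
E
```

```text
(no output)
```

View pics/crop0.png

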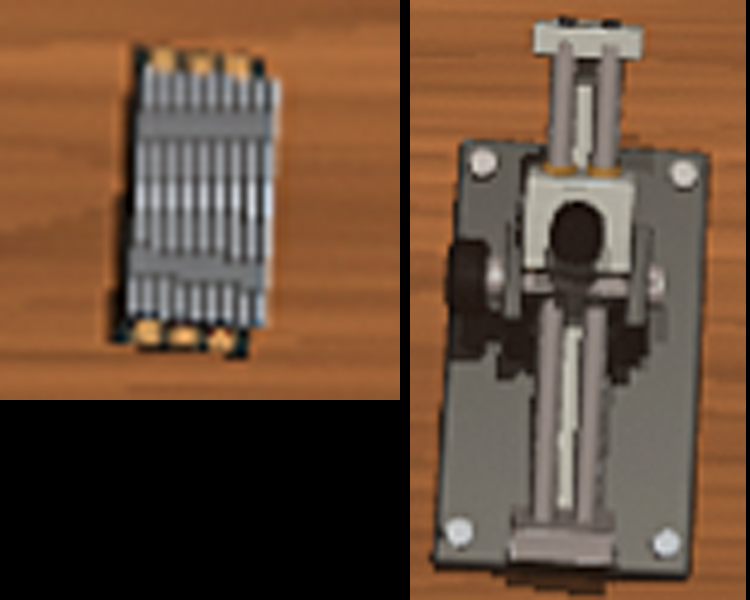

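View pics/crop1.png

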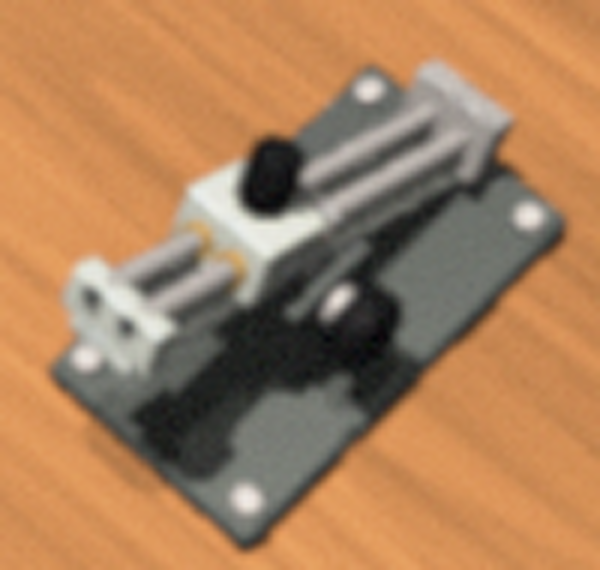

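The crops show the controller's board corners, the base corners, the fixed jaw at the low end (bottom of the top crop), and the carriage with its knob. I'll compute their poses now.

Run:
```python
from geo import *
A=lambda p:((np.array(p)+.5)/8-.5)+[394,262]
B=lambda p:((np.array(p)-[410,0]+.5)/4.8-.5)+[270,125]
S=lambda p:((np.array(p)+.5)/6-.5)+[250,240]
np.set_printoptions(precision=4,suppress=True)
for z,pts in((.003,[(137,48),(265,62),(247,355),(115,340)]),(.018,[(143,65),(279,80),(267,327),(128,310)])):
    P=np.array([at_z("top",A(p),z) for p in pts]);m=P.mean(0)
    ax=P[0]+P[1]-P[2]-P[3];print("ctrl",m,"yaw",np.degrees(np.arctan2(ax[1],ax[0])),"L",np.linalg.norm(ax)/2,"W",np.linalg.norm(P[0]-P[1]),np.linalg.norm(P[2]-P[3]))
for n,f,pts in(("top",B,[(462,140),(708,155),(688,575),(435,563)]),("scene",S,[(250,548),(565,225),(375,67),(52,370)])):
    P=np.array([at_z(n,f(p),.014) for p in pts]);m=P.mean(0)
    print(n,P[:,:2].tolist())
    ax=(P[0]+P[1]-P[2]-P[3]) if n=="top" else (P[0]+P[3]-P[1]-P[2])
    print("base",m,"yaw",np.degrees(np.arctan2(ax[1],ax[0])),"L",np.linalg.norm(ax)/2,"W",np.linalg.norm(P[0]-P[1]))
# fixed jaw top uphill corners in world: z=.05+.011*cos30
z=.05+.011*np.cos(np.pi/6)
for p in [(515,525),(612,528),(510,560),(612,564),(517,512)]: print("jaw",at_z("top",B(p),z))
for p in [(440,62),(512,120),(413,75),(482,140)]: print("jaw scene",at_z("scene",S(p),z))
print("knob ray z=.17",[at_z("top",B((577,229)),z) for z in(.14,.16)])
```

```text
ctrl [ 0.4651 -0.2929  0.003 ] yaw -4.814657829379849 L 0.07890936536730177 W 0.035220951536327025 0.0359125501196647
ctrl [ 0.4656 -0.2927  0.018 ] yaw -4.069224244458336 L 0.06532065042508228 W 0.036847800683354505 0.03733501233823632
top [[0.750838995069558, 0.009116486583071078], [0.7467290425025108, -0.10409521639554191], [0.5510242493585088, -0.09738062669923885], [0.553948436993523, 0.015099096432963421]]
base [ 0.6506 -0.0443  0.014 ] yaw -1.8523970098438112 L 0.1964003110205659 W 0.11328628072904974
scene [[0.752753412898465, 0.012581929528158564], [0.558591303420258, 0.01757173735844747], [0.5521933329728836, -0.09464897039672071], [0.7486805174708335, -0.10140564365496124]]
base [ 0.6531 -0.0415  0.014 ] yaw -1.7223148031435416 L 0.19541292862937257 W 0.19422621589067335
jaw [ 0.5639 -0.0211  0.0595]
jaw [ 0.5635 -0.0623  0.0595]
jaw [ 0.5488 -0.0194  0.0595]
jaw [ 0.548  -0.0626  0.0595]
jaw [ 0.5695 -0.0218  0.0595]
jaw scene [ 0.5524 -0.0578  0.0595]
jaw scene [ 0.5543 -0.0171  0.0595]
jaw scene [ 0.5646 -0.0624  0.0595]
jaw scene [ 0.5697 -0.0205  0.0595]
knob ray z=.17 [array([ 0.6698, -0.0446,  0.14  ]), array([ 0.6635, -0.0446,  0.16  ])]
```

```bash
cat >> geo.py <<'E'
def bed(o,yaw):
    return R.from_euler("ZY",[yaw,-30],degrees=True), np.array([*o,.05])
def wire(o,yaw,s):
    Rb,t=bed(o,yaw);L=[]
    def box(x0,x1,w,h): return [(x0,-w,h),(x0,w,h),(x1,w,h),(x1,-w,h),(x0,-w,h)]
    L.append(box(-.012,0,.022,.011)); L.append(box(s+.0045,s+.042,.022,.012)); L.append(box(s-.005,s+.001,.022,.011))
    a=np.linspace(0,2*np.pi,25)
    L.append([(s+.024+.011*np.cos(k),.011*np.sin(k),.04) for k in a])
    L.append(box(.198,.21,.022,-.002))
    for y in(-.009,.009): L.append([(0,y,0),(.2,y,0)])
    return [Rb.apply(l)+t for l in L]
E
cat > ov.py <<'E'
from geo import *; import sys
o=(float(sys.argv[1]),float(sys.argv[2]));yaw=float(sys.argv[3]);s=float(sys.argv[4]);out=[]
for n,(x0,y0,w,h,f) in(("top",(275,125,65,120,5)),("scene",(255,245,85,75,5))):
    im=cv2.imread(f"pics/{n}0.png")[y0:y0+h,x0:x0+w];im=cv2.resize(im,None,fx=f,fy=f,interpolation=cv2.INTER_CUBIC)
    for l in wire(o,yaw,s):
        p=np.array([(proj(n,q)-[x0,y0]+.5)*f-.5 for q in l]).astype(np.int32);cv2.polylines(im,[p],False,(0,0,255) ,1)
    out.append(im)
c=np.zeros((600,755,3),np.uint8);c[:600,:325]=out[0];c[:375,330:755]=out[1];cv2.imwrite(sys.argv[5],c)
E
python3 ov.py .571 -.0415 -1.8 .115 pics/ov1.png
```

```text
(no output)
```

View pics/ov1.png

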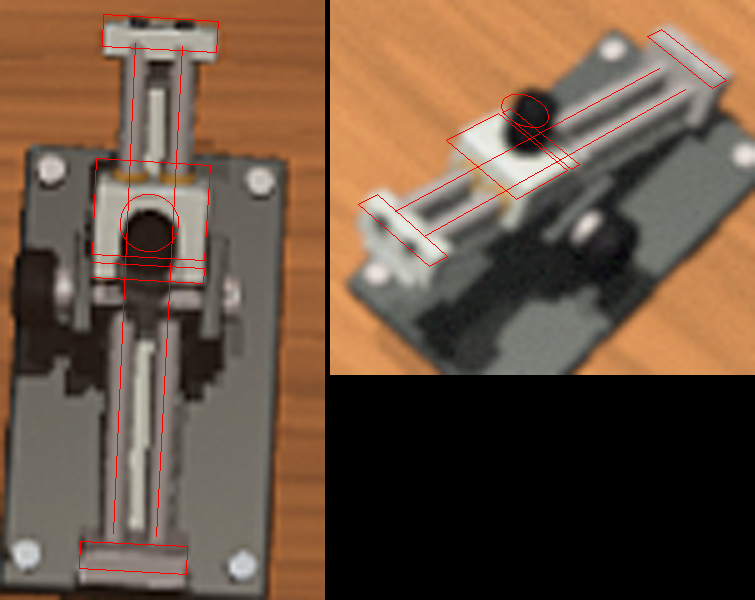

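The overlay's y and yaw fit. Its x is about 3 mm too far uphill and the carriage about 4 mm too high, so I'll refine both.

```bash
python3 ov.py .5675 -.0415 -1.8 .110 pics/ov2.png
```

```text
(no output)
```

View pics/ov2.png

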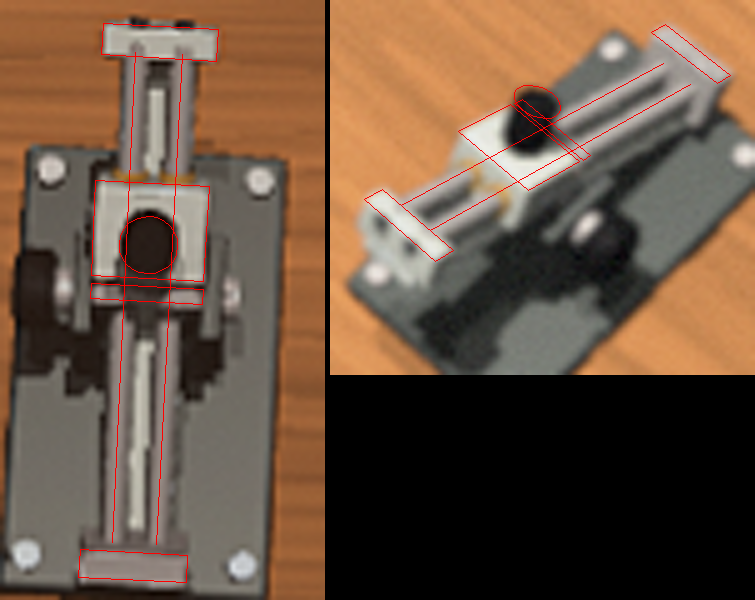

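The top view now fits well: bed origin ≈ (0.5675, −0.042, 0.05), yaw −1.8°, carriage at ≈ 110 mm. The controller is at (0.465, −0.293), yaw −4.5°. I'll use the gripper turned to tool x ≈ 175.5°, which keeps the last joint well inside its range.

```bash
cat > go.py <<'E'
from geo import *
np.set_printoptions(precision=2,suppress=True)
O=np.array([.5676,-.0418,.05]); Rb=R.from_euler("ZY",[-1.8,-30],degrees=True)
RB=Rb*R.from_euler("y",180,degrees=True)   # tool z=-bed z, tool x=-bed x, tool y=bed y
def down(yaw): return R.from_euler("z",yaw,degrees=True)*R.from_euler("x",180,degrees=True)
def inbed(p): return Rb.inv().apply(np.array(p)-O)*1000
def wbed(x,y,z): return O+Rb.apply([x,y,z])
def rel(p,Q,s=None):
    s=s or r.state();C=R.from_quat(s["orientation"])
    print("shift mm",C.inv().apply(np.array(p)-s["eef_pos"])*1000,"rotvec deg",np.degrees((C.inv()*Q).as_rotvec()))
E
python3 - <<'E'
from go import *
rel([.465,-.293,.12],down(175.5)); print(down(0).as_matrix(), RB.as_matrix())
E
```

```text
shift mm [300.11 -89.23 110.91] rotvec deg [  -0.01   -0.09 -150.82]
[[ 1.  0.  0.]
 [ 0. -1. -0.]
 [ 0.  0. -1.]] [[-0.87  0.03  0.5 ]
 [ 0.03  1.   -0.02]
 [-0.5   0.   -0.87]]
```

play_rows(moves=[[[37, -11, 5], [0, 0, -9.5]], [[75, -22, 12], [0, 0, -19]], [[112, -33, 20], [0, 0, -28.5]], [[150, -45, 30], [0, 0, -38]], [[188, -56, 40], [0, 0, -47.5]], [[225, -67, 50], [0, 0, -57]], [[262, -78, 60], [0, 0, -66.5]], [[300, -89, 70], [0, 0, -76]]], jaw=0.065, squeeze=40)

```text
time_s: 1.1
eef_pos: [0.6004, -0.1745, 0.1382]
orientation: [0.636, 0.772, -0.0, -0.0]
wrist_force: [1.4, -1.1, -0.2]
width: 0.758
finger_force: 0.0
```

play_rows(moves=[[[0, 0, 0], [0, 0, -9.5]], [[0, 0, 0], [0, 0, -19]], [[0, 0, 0], [0, 0, -28.5]], [[0, 0, 0], [0, 0, -38]], [[0, 0, 0], [0, 0, -47.5]], [[0, 0, 0], [0, 0, -57]], [[0, 0, 0], [0, 0, -66]], [[0, 0, 0], [0, 0, -75]]])

```text
time_s: 2.1
eef_pos: [0.5989, -0.176, 0.1384]
orientation: [0.035, 0.999, 0.0, -0.0]
wrist_force: [-0.4, -0.5, 0.1]
width: 0.764
finger_force: 0.0
```

Run:
```python
from go import *
s=r.state();print(s["eef_pos"],s["joint_pos"],s["width"],s["time_s"],s["wrist_force"])
rel([.465,-.293,.04],down(175.5))
```

```text
[ 0.6  -0.18  0.14] [-0.42  0.42  0.03  1.18 -0.   -0.35] 0.7643874816435338 2.1 [-0.43 -0.46  0.07]
shift mm [ 125.28 -126.12   98.48] rotvec deg [ 0.02 -0.05  0.48]
```

I wrote that first shift in mm where the tool takes metres, so the arm overshot along the line, still high and clear of everything. I'll use metres from here on.

play_rows(moves=[[[0.03, -0.03, 0], [0, 0, 0.5]], [[0.06, -0.06, 0], [0, 0, 0.5]], [[0.095, -0.095, 0.01], [0, 0, 0.5]], [[0.1253, -0.1261, 0.03], [0, 0, 0.5]], [[0.1253, -0.1261, 0.06], [0, 0, 0.5]], [[0.1253, -0.1261, 0.098], [0, 0, 0.5]], [[0.1253, -0.1261, 0.098], [0, 0, 0.5]], [[0.1253, -0.1261, 0.098], [0, 0, 0.5]]])

```text
time_s: 3.1
eef_pos: [0.4651, -0.2926, 0.0418]
orientation: [0.042, 0.999, -0.0, 0.0]
wrist_force: [0.5, 0.3, 0.7]
width: 0.762
finger_force: 0.0
```

Run:
```python
from go import *
s=r.state();print(s["eef_pos"]*1000,s["wrist_force"]);rel([.465,-.293,.002],down(175.5))
t=vision.snapshot("top")
c=np.hstack([cv2.resize(t[250:330,380:460],None,fx=4.8,fy=4.8,interpolation=cv2.INTER_CUBIC),cv2.resize(vision.snapshot("scene")[150:230,240:320],None,fx=4.8,fy=4.8,interpolation=cv2.INTER_CUBIC)])
cv2.imwrite("pics/g1.png",c)
```

```text
[ 465.09 -292.63   41.83] [0.5  0.31 0.68]
shift mm [ 0.07 -0.37 39.83] rotvec deg [-0.02  0.02 -0.31]
```

View pics/g1.png

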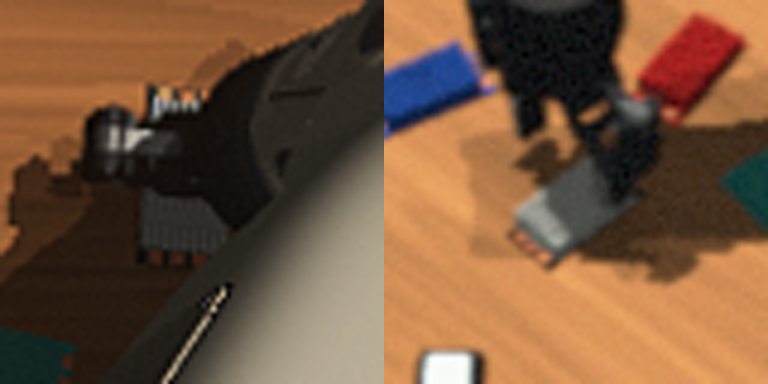

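The fingers straddle the controller across its 36 mm width and the look-alikes are clear, so I'll lower and grip.

play_rows(moves=[[[0, 0, 0.01], [0, 0, 0]], [[0, 0, 0.02], [0, 0, 0]], [[0, 0, 0.028], [0, 0, 0]], [[0, 0, 0.034], [0, 0, 0]], [[0, 0, 0.037], [0, 0, 0]], [[0, 0, 0.039], [0, 0, 0]], [[0, 0, 0.039], [0, 0, 0]], [[0, 0, 0.039], [0, 0, 0]]])

```text
time_s: 4.2
eef_pos: [0.4648, -0.2925, 0.0021]
orientation: [0.042, 0.999, -0.0, 0.0]
wrist_force: [0.2, 0.8, 0.1]
width: 0.759
finger_force: 0.0
```

play_rows(moves=[[[0, 0, 0], [0, 0, 0]], [[0, 0, 0], [0, 0, 0]], [[0, 0, 0], [0, 0, 0]], [[0, 0, 0], [0, 0, 0]], [[0, 0, 0], [0, 0, 0]], [[0, 0, 0], [0, 0, 0]], [[0, 0, 0], [0, 0, 0]], [[0, 0, 0], [0, 0, 0]]], jaw=0.02)

```text
time_s: 5.2
eef_pos: [0.4648, -0.2926, 0.0022]
orientation: [0.042, 0.999, -0.0, 0.0]
wrist_force: [-0.6, 0.9, 5.5]
width: 0.412
finger_force: 40.9
```

play_rows(moves=[[[0, 0, -0.01], [0, 0, 0]], [[0, 0, -0.03], [0, 0, 0]], [[0, 0, -0.06], [0, 0, 0]], [[0, 0, -0.09], [0, 0, 0]], [[0, 0, -0.12], [0, 0, 0]], [[0, 0, -0.15], [0, 0, 0]], [[0, 0, -0.17], [0, 0, 0]], [[0, 0, -0.18], [0, 0, 0]]])

```text
time_s: 6.2
eef_pos: [0.4648, -0.2924, 0.1832]
orientation: [0.042, 0.999, -0.0, 0.001]
wrist_force: [0.3, 0.5, -1.5]
width: 0.41
finger_force: 40.3
```

Run:
```python
from go import *
s=r.state();print(s["eef_pos"]*1000,s["wrist_force"],s["width"]*85.4,s["finger_force"])
rel(wbed(.048,0,.10),RB)
```

```text
[ 464.8  -292.43  183.16] [ 0.27  0.5  -1.46] 35.03750935182289 40.27266306511592
shift mm [-72.98 257.94  22.47] rotvec deg [ -0.83 -29.93  -2.93]
```

Gripped at 35 mm width and lifted, with about 1.5 N of weight. Next I'll carry it above the bed, tilted 30°.

play_rows(moves=[[[0, 0.03, 0], [0, 0, 0]], [[-0.01, 0.075, 0], [-0.1, -5, -0.5]], [[-0.025, 0.12, 0.005], [-0.3, -11, -1]], [[-0.045, 0.165, 0.01], [-0.5, -17, -1.7]], [[-0.06, 0.21, 0.015], [-0.7, -23, -2.3]], [[-0.07, 0.245, 0.02], [-0.8, -29.9, -2.9]], [[-0.073, 0.258, 0.0225], [-0.83, -29.93, -2.93]], [[-0.073, 0.258, 0.0225], [-0.83, -29.93, -2.93]]])

```text
time_s: 7.2
eef_pos: [0.5593, -0.0412, 0.1595]
orientation: [0.015, 0.966, -0.004, 0.257]
wrist_force: [0.1, -0.6, -1.4]
width: 0.413
finger_force: 40.4
```

Run:
```python
from go import *
s=r.state();print(inbed(s["eef_pos"]),s["joint_pos"],s["wrist_force"])
rel(wbed(.048,0,.022),RB)
```

```text
[47.55  0.33 98.95] [-0.29  0.03 -0.6   0.44  0.13 -0.23] [ 0.07 -0.55 -1.37]
shift mm [-0.68 -0.39 76.94] rotvec deg [ 0.04 -0.17  0.03]
```

play_rows(moves=[[[0, 0, 0.012], [0, -0.2, 0]], [[-0.0007, -0.0004, 0.03], [0, -0.2, 0]], [[-0.0007, -0.0004, 0.045], [0, -0.2, 0]], [[-0.0007, -0.0004, 0.06], [0, -0.2, 0]], [[-0.0007, -0.0004, 0.07], [0, -0.2, 0]], [[-0.0007, -0.0004, 0.077], [0, -0.2, 0]], [[-0.0007, -0.0004, 0.077], [0, -0.2, 0]], [[-0.0007, -0.0004, 0.077], [0, -0.2, 0]]])

```text
time_s: 8.2
eef_pos: [0.5982, -0.043, 0.0934]
orientation: [0.015, 0.965, -0.004, 0.26]
wrist_force: [-0.3, 0.1, -2.2]
width: 0.414
finger_force: 40.4
```

Run:
```python
from go import *
s=r.state();p=inbed(s["eef_pos"]);print(p,s["wrist_force"])
out=[]
C=R.from_quat(s["orientation"])
for n,(x0,y0,w,h,f) in(("top",(265,130,80,120,5)),("scene",(255,235,75,80,5))):
    im=vision.snapshot(n)[y0:y0+h,x0:x0+w];im=cv2.resize(im,None,fx=f,fy=f,interpolation=cv2.INTER_CUBIC);raw=im.copy()
    L=[Rb.apply(np.array([(0,-.022,.011),(0,.022,.011)]))+O]
    # expected board outline from gripper
    for z in (.0022,-.0008): L.append(s["eef_pos"]+C.apply([(a*.04,b*.018,z) for a,b in((1,1),(1,-1),(-1,-1),(-1,1),(1,1))]))
    for l in L:
        q=np.array([(proj(n,k)-[x0,y0]+.5)*f-.5 for k in l]).astype(np.int32);cv2.polylines(im,[q],False,(0,0,255),1)
    out.append(im)
c=np.zeros((600,800,3),np.uint8);c[:600,:400]=out[0];c[:400,400:775]=out[1];cv2.imwrite("pics/p1.png",c)
```

```text
[48.18 -0.24 22.3 ] [-0.3   0.06 -2.25]
```

View pics/p1.png

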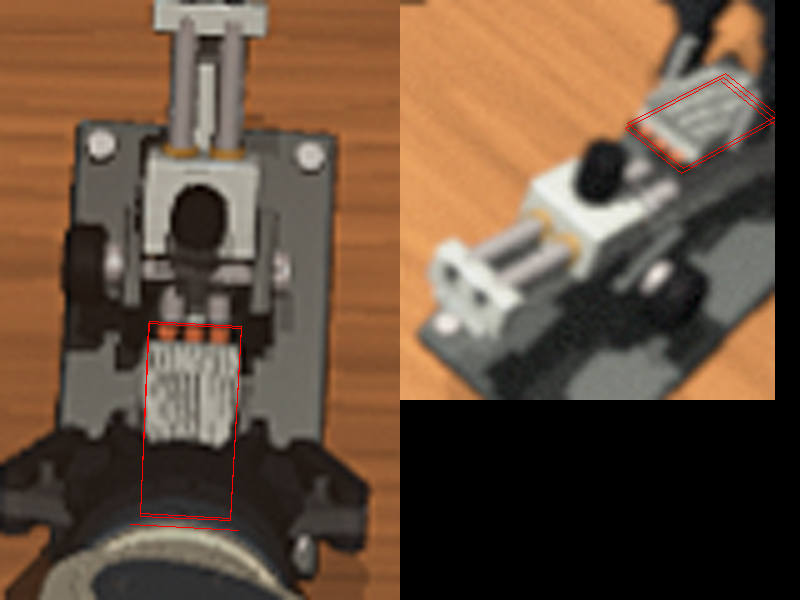

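The controller is held level with the bed, centred over the rods, short of the carriage and just above the fixed jaw. I'll lower it gently.

play_rows(moves=[[[0, 0, 0.004], [0, 0, 0]], [[0, 0, 0.008], [0, 0, 0]], [[0, 0, 0.012], [0, 0, 0]], [[0, 0, 0.0145], [0, 0, 0]], [[0, 0, 0.016], [0, 0, 0]], [[0, 0, 0.017], [0, 0, 0]], [[0, 0, 0.018], [0, 0, 0]], [[0, 0, 0.018], [0, 0, 0]]])

```text
time_s: 9.3
eef_pos: [0.6071, -0.0433, 0.0774]
orientation: [0.015, 0.965, -0.004, 0.26]
wrist_force: [0.1, 1.2, -0.8]
width: 0.412
finger_force: 40.4
```

play_rows(moves=[[[0, 0, 0.0005], [0, 0, 0]], [[0, 0, 0.001], [0, 0, 0]], [[0, 0, 0.001], [0, 0, 0]], [[0, 0, 0.0015], [0, 0, 0]], [[0, 0, 0.0015], [0, 0, 0]], [[0, 0, 0.002], [0, 0, 0]], [[0, 0, 0.002], [0, 0, 0]], [[0, 0, 0.002], [0, 0, 0]]])

```text
time_s: 10.3
eef_pos: [0.608, -0.0433, 0.076]
orientation: [0.015, 0.965, -0.004, 0.26]
wrist_force: [-5.5, 0.0, 5.4]
width: 0.41
finger_force: 41.4
```

Run:
```python
from go import *
s=r.state();print(inbed(s["eef_pos"]),Rb.inv().apply(s["wrist_force"]),s["wrist_torque"],s["finger_force"])
rel(wbed(.048,0,.0),RB)
```

```text
[47.97 -0.24  2.32] [-2.05 -0.14  7.47] [ 0.02  1.03 -0.  ] 41.38793096761219
shift mm [-0.03  0.24  2.32] rotvec deg [ 0.03  0.15 -0.03]
```

It is seated: about 8 N square to the bed, at the expected height. I'll release and back off.

play_rows(moves=[[[0, 0, 0], [0, 0, 0]], [[0, 0, 0], [0, 0, 0]], [[0, 0, 0], [0, 0, 0]], [[0, 0, 0], [0, 0, 0]], [[0, 0, -0.01], [0, 0, 0]], [[0, 0, -0.025], [0, 0, 0]], [[0, 0, -0.045], [0, 0, 0]], [[0, 0, -0.065], [0, 0, 0]]], jaw=0.055)

```text
time_s: 11.3
eef_pos: [0.5748, -0.0423, 0.1335]
orientation: [0.015, 0.965, -0.004, 0.26]
wrist_force: [-0.0, 1.0, 0.8]
width: 0.644
finger_force: 0.0
```

play_rows(moves=[[[0, 0, -0.02], [0, 0, 0]], [[-0.015, 0, -0.02], [0, 0, 0]], [[-0.035, 0, -0.02], [0, 0, 0]], [[-0.06, 0, -0.02], [0, 0, 0]], [[-0.085, 0, -0.02], [0, 0, 0]], [[-0.11, 0, -0.02], [0, 0, 0]], [[-0.125, 0, -0.02], [0, 0, 0]], [[-0.125, 0, -0.02], [0, 0, 0]]], jaw=0)

```text
time_s: 12.3
eef_pos: [0.6748, -0.0456, 0.2125]
orientation: [0.015, 0.965, -0.004, 0.26]
wrist_force: [-0.1, 0.3, 0.1]
width: -0.003
finger_force: 0.0
```

Run:
```python
from go import *
s=r.state();print(inbed(s["eef_pos"]),s["joint_pos"],Rb.inv().apply(s["wrist_force"]),s["width"])
rel(wbed(.170,0,.022),RB)
out=[]
for n,(x0,y0,w,h,f) in(("top",(265,130,80,120,5)),("scene",(255,235,95,80,4))):
    im=vision.snapshot(n)[y0:y0+h,x0:x0+w];im=cv2.resize(im,None,fx=f,fy=f,interpolation=cv2.INTER_CUBIC)
    out.append(im)
c=np.zeros((600,800,3),np.uint8);c[:600,:400]=out[0];c[:320,400:780]=out[1];cv2.imwrite("pics/p2.png",c)
```

```text
[174.17  -0.42  87.05] [-0.24  0.17 -0.28  0.6   0.1  -0.18] [-0.1   0.34  0.12] -0.002529546099717852
shift mm [ 4.39  0.38 65.04] rotvec deg [ 0.03  0.2  -0.01]
```

View pics/p2.png

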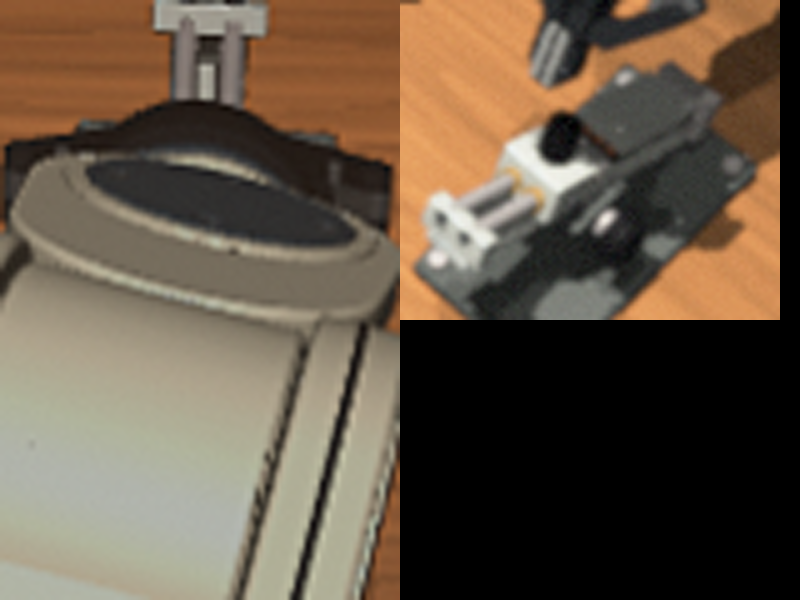

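The scene view shows the controller down the bed in the shadow beyond the knob, the carriage untouched, and the shut fingers at (555,65) uphill of the knob. Next I'll go down behind the knob.

play_rows(moves=[[[0, 0, 0.01], [0, 0, 0]], [[0, 0, 0.025], [0, 0, 0]], [[0, 0, 0.04], [0, 0, 0]], [[0, 0, 0.052], [0, 0, 0]], [[0, 0, 0.06], [0, 0, 0]], [[0, 0, 0.065], [0, 0, 0]], [[0, 0, 0.065], [0, 0, 0]], [[0, 0, 0.065], [0, 0, 0]]])

```text
time_s: 13.4
eef_pos: [0.7062, -0.0465, 0.1562]
orientation: [0.015, 0.965, -0.004, 0.26]
wrist_force: [0.0, -0.0, -0.7]
width: -0.0
finger_force: 0.0
```

play_rows(moves=[[[0.002, 0, 0], [0, 0, 0]], [[0.005, 0, 0], [0, 0, 0]], [[0.008, 0, 0], [0, 0, 0]], [[0.011, 0, 0], [0, 0, 0]], [[0.014, 0, 0], [0, 0, 0]], [[0.017, 0, 0], [0, 0, 0]], [[0.02, 0, 0], [0, 0, 0]], [[0.022, 0, 0], [0, 0, 0]]])

```text
time_s: 14.4
eef_pos: [0.6896, -0.0461, 0.1467]
orientation: [0.015, 0.965, -0.004, 0.263]
wrist_force: [12.9, 0.1, -1.8]
width: 0.0
finger_force: 5.2
```

```bash
cat > f.py <<'E'
from go import *
s=r.state();print(s["time_s"],inbed(s["eef_pos"]),Rb.inv().apply(s["wrist_force"]))
E
python3 f.py
```

```text
14.4 [154.12  -0.43  22.72] [10.29  0.49 -7.97]
```

The knob is being pushed, with about 10 N along the slope. I'll continue.

play_rows(moves=[[[0.0015, 0, 0], [0, 0, 0]], [[0.003, 0, 0], [0, 0, 0]], [[0.0045, 0, 0], [0, 0, 0]], [[0.006, 0, 0], [0, 0, 0]], [[0.0075, 0, 0], [0, 0, 0]], [[0.009, 0, 0], [0, 0, 0]], [[0.0105, 0, 0], [0, 0, 0]], [[0.012, 0, 0], [0, 0, 0]]])

```text
time_s: 15.4
eef_pos: [0.6795, -0.0457, 0.1408]
orientation: [0.015, 0.965, -0.004, 0.263]
wrist_force: [12.8, 1.2, -1.1]
width: 0.004
finger_force: 5.2
```

```bash
python3 f.py
```

```text
15.4 [142.39  -0.42  22.67] [10.51  1.61 -7.3 ]
```

play_rows(moves=[[[0.001, 0, 0], [0, 0, 0]], [[0.002, 0, 0], [0, 0, 0]], [[0.003, 0, 0], [0, 0, 0]], [[0.004, 0, 0], [0, 0, 0]], [[0.005, 0, 0], [0, 0, 0]], [[0.006, 0, 0], [0, 0, 0]], [[0.007, 0, 0], [0, 0, 0]], [[0.008, 0, 0], [0, 0, 0]]])

```text
time_s: 16.4
eef_pos: [0.6727, -0.0455, 0.1369]
orientation: [0.015, 0.965, -0.004, 0.263]
wrist_force: [12.8, 1.1, -1.1]
width: -0.002
finger_force: 5.2
```

```bash
python3 f.py
```

```text
16.4 [134.53  -0.44  22.7 ] [10.44  1.53 -7.35]
```

Steady sliding force is about 10.5 N. I'll take finer steps now.

play_rows(moves=[[[0.0005, 0, 0], [0, 0, 0]], [[0.001, 0, 0], [0, 0, 0]], [[0.0015, 0, 0], [0, 0, 0]], [[0.002, 0, 0], [0, 0, 0]], [[0.0025, 0, 0], [0, 0, 0]], [[0.003, 0, 0], [0, 0, 0]], [[0.003, 0, 0], [0, 0, 0]], [[0.003, 0, 0], [0, 0, 0]]])

```text
time_s: 17.4
eef_pos: [0.67, -0.0455, 0.1354]
orientation: [0.015, 0.965, -0.004, 0.263]
wrist_force: [13.2, 0.4, -1.3]
width: -0.001
finger_force: 5.1
```

```bash
python3 f.py
```

```text
17.4 [131.47  -0.43  22.69] [10.79  0.85 -7.72]
```

play_rows(moves=[[[0.0004, 0, 0], [0, 0, 0]], [[0.0008, 0, 0], [0, 0, 0]], [[0.0012, 0, 0], [0, 0, 0]], [[0.0016, 0, 0], [0, 0, 0]], [[0.002, 0, 0], [0, 0, 0]], [[0.002, 0, 0], [0, 0, 0]], [[0.002, 0, 0], [0, 0, 0]], [[0.002, 0, 0], [0, 0, 0]]])

```text
time_s: 18.4
eef_pos: [0.6689, -0.0454, 0.1348]
orientation: [0.015, 0.965, -0.004, 0.264]
wrist_force: [15.6, -0.2, -0.9]
width: -0.003
finger_force: 6.1
```

```bash
python3 f.py
```

```text
18.4 [130.2   -0.45  22.74] [13.09  0.33 -8.56]
```

The jaw has touched; the force is rising.

play_rows(moves=[[[0.0004, 0, 0], [0, 0, 0]], [[0.0008, 0, 0], [0, 0, 0]], [[0.0012, 0, 0], [0, 0, 0]], [[0.0015, 0, 0], [0, 0, 0]], [[0.0015, 0, 0], [0, 0, 0]], [[0.0015, 0, 0], [0, 0, 0]], [[0.0015, 0, 0], [0, 0, 0]], [[0.0015, 0, 0], [0, 0, 0]]])

```text
time_s: 19.4
eef_pos: [0.6683, -0.0455, 0.1346]
orientation: [0.015, 0.964, -0.004, 0.264]
wrist_force: [18.8, 0.8, -1.2]
width: -0.001
finger_force: 7.3
```

```bash
python3 f.py
```

```text
19.4 [129.59  -0.49  22.89] [ 15.63   1.43 -10.44]
```

play_rows(moves=[[[0.0004, 0, 0], [0, 0, 0]], [[0.0008, 0, 0], [0, 0, 0]], [[0.0012, 0, 0], [0, 0, 0]], [[0.0016, 0, 0], [0, 0, 0]], [[0.0016, 0, 0], [0, 0, 0]], [[0.0016, 0, 0], [0, 0, 0]], [[0.0016, 0, 0], [0, 0, 0]], [[0.0016, 0, 0], [0, 0, 0]]])

```text
time_s: 20.4
eef_pos: [0.6676, -0.0454, 0.1343]
orientation: [0.015, 0.964, -0.004, 0.265]
wrist_force: [22.0, 1.2, -2.2]
width: 0.002
finger_force: 8.5
```

```bash
python3 f.py
```

```text
20.4 [128.82  -0.5   22.94] [ 17.89   1.93 -12.85]
```

About 7.4 N of nip above the sliding drag. I'll back off.

play_rows(moves=[[[-0.003, 0, 0], [0, 0, 0]], [[-0.007, 0, 0], [0, 0, 0]], [[-0.012, 0, 0], [0, 0, 0]], [[-0.018, 0, 0], [0, 0, 0]], [[-0.02, 0, -0.02], [0, 0, 0]], [[-0.02, 0, -0.045], [0, 0, 0]], [[-0.02, 0, -0.075], [0, 0, 0]], [[-0.02, 0, -0.1], [0, 0, 0]]])

```text
time_s: 21.4
eef_pos: [0.6296, -0.0441, 0.2282]
orientation: [0.015, 0.965, -0.004, 0.26]
wrist_force: [0.5, 0.0, -0.6]
width: -0.002
finger_force: 0.0
```

play_rows(moves=[[[0, 0.04, -0.02], [0, 0, 0]], [[0, 0.08, -0.04], [0, 0, 0]], [[0, 0.12, -0.04], [0, 0, 0]], [[0, 0.16, -0.04], [0, 0, 0]], [[0, 0.2, -0.04], [0, 0, 0]], [[0, 0.23, -0.04], [0, 0, 0]], [[0, 0.24, -0.04], [0, 0, 0]], [[0, 0.24, -0.04], [0, 0, 0]]])

```text
time_s: 22.4
eef_pos: [0.6174, 0.1966, 0.2617]
orientation: [0.015, 0.966, -0.004, 0.26]
wrist_force: [-0.5, -0.8, 0.1]
width: -0.002
finger_force: 0.0
```

```bash
python3 f.py
python3 - <<'E'
from go import *
out=[]
for n,(x0,y0,w,h,f) in(("top",(265,130,80,120,5)),("scene",(255,235,95,80,4))):
    im=vision.snapshot(n)[y0:y0+h,x0:x0+w];im=cv2.resize(im,None,fx=f,fy=f,interpolation=cv2.INTER_CUBIC)
    out.append(im)
c=np.zeros((600,800,3),np.uint8);c[:600,:400]=out[0];c[:320,400:780]=out[1];cv2.imwrite("pics/p3.png",c)
E
```

```text
22.4 [142.45 239.85 162.24] [-0.41 -0.8   0.31]
```

View pics/p3.png

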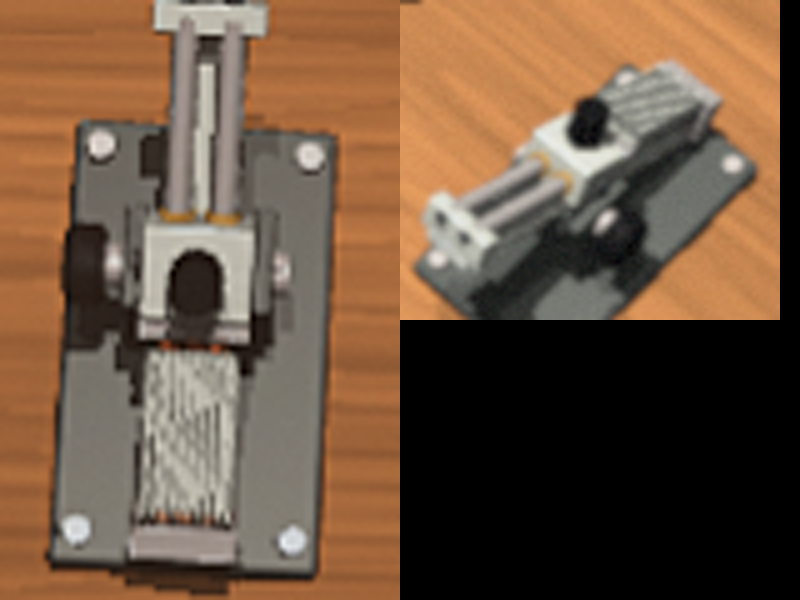

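The controller lies flat and straight, nipped between the carriage jaw at (195,335) and the fixed jaw at (185,535), with the gripper clear. I'm handing the job in.

```bash
python3 -c "
from bench import r
print(r.close_job())"
```

```text
the job is handed in; nothing more can be done
None
```

The controller lies flat on the rods, heat sink up, nipped between the jaws with an estimated 7.4 N and the gripper clear; I handed the job in at about 22 s, and the hand-in returned no verdict.

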